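Swap the charged battery pack for the flat one

ROBOT

A 6-joint arm with a two-finger parallel gripper is mounted at the origin on the work surface. World frame = base frame: x ahead of the robot, y to its left, z up, the work surface at z = 0. Lengths are in m, angles in rad, forces in N, time in s.
With the tool pointing down it reaches from about 0.275 to 0.875 m from the base axis. Payload 12.5 kg.
Tool frame: the origin (TCP) lies at the very end of the fingers, on their centre line; the grasp point (between the pads) lies 19 mm behind it; x points along the fingers, y is the direction in which the jaws open and shut, and the axes are right-handed (so a half turn about x gives the same grasp; the last joint's range is limited). The gripper opens to 85 mm and grips with 20 to 120 N. Pads are 22 mm wide; open, the fingers measure 114 mm over their backs; the gripper's body (76 mm by 85 mm) begins 54 mm behind the grasp point. The pads swing forward as they close: fully open they stand 13 mm farther back than shut.
Start: joints at [-0.085, 0.351, 1.652, -0, 1.139, -0.085], TCP at [0.55, 0, 0.209] pointing down, gripper open.
Joint ranges: [-2.75, 2.75], [-0.79, 2.1], [0.01, 2.65], [-1.57, 4.71], [0.07, 3.14], [-2.87, 2.87]. Speed limits (rad/s): [2.22, 2.22, 2.79, 3.14, 3.14, 3.14].

INTERFACE

Orientations are given as a 3x3 rotation matrix whose columns are the frame's x, y, z axes.
In Python, from bench import manip gives the robot as it stands. Calls block until the motion is done:
- manip.move_ptp(position, orientation): joint-space move of the TCP to a pose.
- manip.move_l(position, attitude=None, max_speed=0.15): straight line of the TCP; attitude=None keeps the orientation; max_speed is the mean speed in m/s.
- manip.move_j(angles): joint-space move.
- manip.set_gripper(opening, effort=None): opening from 0.0 (shut) to 1.0 (fully open); effort is the grip in N (None keeps the last); returns when the fingers have stopped.
- manip.dwell(seconds).
- manip.inverse_kinematics(position, orientation): joint angles nearest the present ones, or None.
- manip.grab_frame(name): name is "scene" or "side" or "wrist"; returns (picture, depth): 400x640x3 uint8, red, green, blue; 400x640 float32, m along the optical axis (not along the pixel's ray), 0 where there is no reading.
- manip.get_calibration(name): a dict with "camera_matrix" (3x3 intrinsics, pixels), "R" (3x3) and "t" (3): a world point X has camera coordinates R X + t. Camera axes: x right, y down, z forward; pixel columns grow to the right and rows downward; lengths in m; the calibration is good to about 2 mm. A picture is of the moment at which its call begins: read the wrist's pose just before it. get_calibration takes no time and is no camera call; for the wrist camera it gives the pose at the moment of the call.
A pose or a line that the arm cannot do raises manip.Unreachable and nothing moves.
- manip.sign_off(): hands the job in, once; it reports no verdict.
Trained networks look in the newest picture that a camera, given by its name, has taken for a name from the list of things; names that differ only in an ending like _2 or _b are one class to them, and where a whole thing is asked for, a point or a joint stands for the part that bears it (a point fixed in the world has none). Each returns a list of dicts, best first, with "confidence" (0 to 1); they miss things now and then, are a little off and sometimes report something else, mostly with a low value. They report only what shows in the picture. A call takes as long as a camera call. They do not tell look-alikes from the thing itself.
- manip.look_for(camera, name): "at" ([x, y, z] in m, in world coordinates, good to about 4 mm: the middle of the surface that is visible of it).
Readings, each from a call of its own:
- manip.current_time(): time.
- manip.current_qpos(): joint angles.
- manip.current_joint_vel(): joint speeds.
- manip.current_joint_torque(): joint torques, N m.
- manip.current_ee_pos(): TCP position.
- manip.current_tcp_rot(): TCP orientation.
- manip.current_force(): force on the tool from outside, world axes, zero at the start.
- manip.current_ft_torque(): the same for the moment, N m.
- manip.current_grip_width(): opening from 0.0 (shut) to 1.0 (fully open).
Only numpy, scipy, OpenCV 4.12 (cv2) and the standard library are available. Lean on these libraries where they do the work, as an engineer would, in place of code of your own. Each camera call takes 0.05 s, during which the arm holds its last target. There are 200 camera calls.

TASK

The edge burnisher needs a fresh battery. Only the pack whose well has the green lamp behind it is charged: pull it out of the charger and stand it upright in the wooden tray, then push the flat pack from the cork pad fully home into the well you emptied, firmly but without ramming it. Leave the packs with red lamps charging, and do not disturb the other things on the bench.

Things in the scene. Friction and masses are not known exactly. Their poses are not given: they have to be found in the camera images.
- charger: Battery charger, console 183 mm deep, 226 wide, 114 high, fixed. Origin: centre of its underside; x to its back, y along the wells (a at +64 mm), z up. Its front looks to the robot's right. The grey face rises from front to back at 32 degrees; three wells go in square to it, 64 mm apart along y, so packs lean 32 degrees, caps to the front. Gaps of 14 mm between packs: grip across their 34 mm.
- bay_a: The near well (seen from the robot). Origin: centre of its floor; z out along its axis, x up the slope, y as the charger's. 36.5 (x) by 54 mm (y), 30 deep, mouth chamfered 3 mm: the face is at z = 30 mm. A pack fully home has its origin at z = 0. Push or pull over the sprung latch in the up-slope wall (8 to 20 N, met 20 mm short of home going in); a pack let go early stays proud.
- bay_b: The middle well (seen from the robot). Origin: centre of its floor; z out along its axis, x up the slope, y as the charger's. 36.5 (x) by 54 mm (y), 30 deep, mouth chamfered 3 mm: the face is at z = 30 mm. A pack fully home has its origin at z = 0. Push or pull over the sprung latch in the up-slope wall (8 to 20 N, met 20 mm short of home going in); a pack let go early stays proud.
- bay_c: The far well (seen from the robot). Origin: centre of its floor; z out along its axis, x up the slope, y as the charger's. 36.5 (x) by 54 mm (y), 30 deep, mouth chamfered 3 mm: the face is at z = 30 mm. A pack fully home has its origin at z = 0. Push or pull over the sprung latch in the up-slope wall (8 to 20 N, met 20 mm short of home going in); a pack let go early stays proud.
- lamp_green: Green lamp lens, 18 mm diameter, 7 mm high, on the flat ledge at the charger's back (its top 114 mm high), in line (same y in the charger's frame) with the well whose pack is fully charged. Origin at its underside. Lamps keep their colour for the whole job.
- lamp_red1: Red lamp lens, 18 mm diameter, 7 mm high, on the flat ledge at the charger's back (its top 114 mm high), lined up with a well whose pack is still charging. Origin at its underside.
- lamp_red2: Red lamp lens, 18 mm diameter, 7 mm high, on the flat ledge at the charger's back (its top 114 mm high), lined up with a well whose pack is still charging. Origin at its underside.
- pack_a: Battery pack that starts fully home in the near well (bay_a), 34 x 50 x 84 mm, black with an orange end cap (the top 12 mm); origin at the centre of its underside, z to the cap, x across the 34 mm thickness, y across the 50 mm width. A latch groove 2.5 mm deep runs across both broad sides 10 to 22 mm above the underside; either way round fits; the lowest 4 mm taper in by 2.5 mm. 0.15 to 0.31 kg.
- pack_b: Battery pack that starts fully home in the middle well (bay_b), 34 x 50 x 84 mm, black with an orange end cap (the top 12 mm); origin at the centre of its underside, z to the cap, x across the 34 mm thickness, y across the 50 mm width. Same groove and mass as pack_a.
- pack_c: Battery pack that starts fully home in the far well (bay_c), 34 x 50 x 84 mm, black with an orange end cap (the top 12 mm); origin at the centre of its underside, z to the cap, x across the 34 mm thickness, y across the 50 mm width. Same groove and mass as pack_a.
- pack_flat: The flat (empty) battery pack, standing upright on the cork pad at any yaw, 34 x 50 x 84 mm, black with an orange end cap (the top 12 mm); origin at the centre of its underside, z to the cap, x across the 34 mm thickness, y across the 50 mm width. Same groove and mass as pack_a; either way round fits a well.
- tray: Shallow wooden tray lined with brown leather, fixed to the bench, 160 mm (x) by 120 mm (y), walls 4 mm thick and 24 mm high, floor 4 mm above the bench; origin at the centre of its underside.
- cork_pad: Round cork pad, 96 mm diameter, 5 mm thick, fixed to the bench; origin at the centre of its underside.
- hammer: Hammer with wooden handle and steel head, lying on the bench behind the charger, about 270 mm long, handle to its own -x; origin at the underside. Leave alone.
- dye_tan: Small white dye bottle with a black cap and tan label, 36 mm diameter, 85 mm tall, standing on the far side of the bench; origin at the centre of its underside. Leave alone.
- dye_blue: Small white dye bottle with a black cap and blue label, 36 mm diameter, 85 mm tall, standing on the far side of the bench; origin at the centre of its underside. Leave alone.
- glue_jar: Amber glass glue jar with a steel cap, 64 mm diameter, 75 mm tall; origin at the centre of its underside. Leave alone.
- thread_spool: Cream thread spool, 44 mm diameter, 55 mm tall, standing on the robot's side of the bench; origin at the centre of its underside. Leave alone.
- rivet_tin: Round aluminium rivet tin, 56 mm diameter, 35 mm tall, standing on the robot's side of the bench; origin at the centre of its underside. Leave alone.
There are look-alikes about, which are no part of the job. What is shaped like the pack_c but yellow is not meant. Leave any yellow look-alike of the pack_flat alone.

How it is judged:
At the end, for the whole second after the job is handed in: The pack that started in the green-lamp well stands in the tray (within its walls, on its floor, upright within 5 degrees, at rest); the flat pack is fully home in that well (underside within 3 mm of the well's floor); the two red-lamp packs are still fully home in their own wells (within 3 mm) (((y of lamp_green in the frame of bay_a between -0.02 and 0.02 m and (z of pack_flat in the frame of bay_a below 0.003 m and x of pack_flat in the frame of bay_a between -0.004 and 0.004 m and y of pack_flat in the frame of bay_a between -0.005 and 0.005 m and angle between the z axis of pack_flat and the z axis of bay_a, either way round below 0.07 rad) and (x of pack_a in the frame of tray between -0.068 and 0.068 m and y of pack_a in the frame of tray between -0.048 and 0.048 m and z of pack_a in the frame of tray between -0.001 and 0.008 m and angle between pack_a's own z axis and vertical below 0.09 rad and linear speed of pack_a below 0.02 m/s) and (z of pack_b in the frame of bay_b below 0.003 m and x of pack_b in the frame of bay_b between -0.004 and 0.004 m and y of pack_b in the frame of bay_b between -0.005 and 0.005 m and angle between the z axis of pack_b and the z axis of bay_b, either way round below 0.07 rad) and (z of pack_c in the frame of bay_c below 0.003 m and x of pack_c in the frame of bay_c between -0.004 and 0.004 m and y of pack_c in the frame of bay_c between -0.005 and 0.005 m and angle between the z axis of pack_c and the z axis of bay_c, either way round below 0.07 rad)) or (y of lamp_green in the frame of bay_b between -0.02 and 0.02 m and (z of pack_flat in the frame of bay_b below 0.003 m and x of pack_flat in the frame of bay_b between -0.004 and 0.004 m and y of pack_flat in the frame of bay_b between -0.005 and 0.005 m and angle between the z axis of pack_flat and the z axis of bay_b, either way round below 0.07 rad) and (x of pack_b in the frame of tray between -0.068 and 0.068 m and y of pack_b in the frame of tray between -0.048 and 0.048 m and z of pack_b in the frame of tray between -0.001 and 0.008 m and angle between pack_b's own z axis and vertical below 0.09 rad and linear speed of pack_b below 0.02 m/s) and (z of pack_a in the frame of bay_a below 0.003 m and x of pack_a in the frame of bay_a between -0.004 and 0.004 m and y of pack_a in the frame of bay_a between -0.005 and 0.005 m and angle between the z axis of pack_a and the z axis of bay_a, either way round below 0.07 rad) and (z of pack_c in the frame of bay_c below 0.003 m and x of pack_c in the frame of bay_c between -0.004 and 0.004 m and y of pack_c in the frame of bay_c between -0.005 and 0.005 m and angle between the z axis of pack_c and the z axis of bay_c, either way round below 0.07 rad)) or (y of lamp_green in the frame of bay_c between -0.02 and 0.02 m and (z of pack_flat in the frame of bay_c below 0.003 m and x of pack_flat in the frame of bay_c between -0.004 and 0.004 m and y of pack_flat in the frame of bay_c between -0.005 and 0.005 m and angle between the z axis of pack_flat and the z axis of bay_c, either way round below 0.07 rad) and (x of pack_c in the frame of tray between -0.068 and 0.068 m and y of pack_c in the frame of tray between -0.048 and 0.048 m and z of pack_c in the frame of tray between -0.001 and 0.008 m and angle between pack_c's own z axis and vertical below 0.09 rad and linear speed of pack_c below 0.02 m/s) and (z of pack_a in the frame of bay_a below 0.003 m and x of pack_a in the frame of bay_a between -0.004 and 0.004 m and y of pack_a in the frame of bay_a between -0.005 and 0.005 m and angle between the z axis of pack_a and the z axis of bay_a, either way round below 0.07 rad) and (z of pack_b in the frame of bay_b below 0.003 m and x of pack_b in the frame of bay_b between -0.004 and 0.004 m and y of pack_b in the frame of bay_b between -0.005 and 0.005 m and angle between the z axis of pack_b and the z axis of bay_b, either way round below 0.07 rad)))); the robot touches nothing.
It fails at once if a pack that is still charging (red lamp) is pulled out of its well by more than 8 mm ((not (y of lamp_green in the frame of bay_a between -0.02 and 0.02 m) and distance of pack_a from where it was at the start of the episode above 0.008 m) or (not (y of lamp_green in the frame of bay_b between -0.02 and 0.02 m) and distance of pack_b from where it was at the start of the episode above 0.008 m) or (not (y of lamp_green in the frame of bay_c between -0.02 and 0.02 m) and distance of pack_c from where it was at the start of the episode above 0.008 m)).
It fails at once if a bystander (hammer, dye bottles, glue jar, spool, rivet tin) is shifted by more than 20 mm (hammer 30 mm) or knocked over (distance of hammer from where it was at the start of the episode above 0.03 m or distance of any of dye_tan, dye_blue, glue_jar, thread_spool, rivet_tin from where it was at the start of the episode above 0.02 m or angle between any of dye_tan, dye_blue, glue_jar, thread_spool, rivet_tin's own z axis and vertical above 0.4 rad).
It fails at once if the flat pack is rammed against the charger with more than 120 N (contact force between pack_flat and charger above 120 N).
It also fails if it takes over 61 s, if anything falls off the work surface, if the arm or the gripper's body presses on something with over 40 N, if the wrist force passes 120 N, or if a joint passes its speed limit or range.

## Working session

There is one attempt and no reset: what is moved stays moved. The work goes in short steps, each a Python script; the robot and the scene stay as the last script left them, time stands still between calls to the robot, and variables do not carry over. Pictures are saved under pics/ and viewed, about 8 in all and at most 12, crops included, and the job is handed in when it is done.

```bash
mkdir -p pics; ls; python3 - <<'E'
from bench import manip as m
import cv2,numpy as np
for c in ["scene","side"]:
    p,d=m.grab_frame(c); cv2.imwrite(f"pics/{c}0.png",p[:,:,::-1]); np.save(f"pics/{c}0d.npy",d); np.save(f"pics/{c}0p.npy",p)
    for n in ["charger","lamp_green","lamp_red1","pack_flat","tray","cork_pad","glue_jar","thread_spool","rivet_tin","hammer","dye_tan"]:
        print(c,n,[(np.round(r["at"],3).tolist(),round(r["confidence"],2)) for r in m.look_for(c,n)][:5])
print(m.current_time())
E
```

```text
pics
scene charger [([0.564, 0.223, 0.095], 0.56)]
scene lamp_green [([0.386, 0.005, 0.042], 0.66), ([0.524, 0.247, 0.124], 0.45)]
scene lamp_red1 [([0.585, 0.235, 0.12], 0.46)]
scene pack_flat [([0.621, -0.426, 0.057], 0.91), ([0.505, -0.377, 0.064], 0.86)]
scene tray [([0.481, -0.23, 0.011], 0.56)]
scene cork_pad [([0.513, -0.387, 0.009], 0.88)]
scene glue_jar [([0.692, -0.247, 0.064], 0.87)]
scene thread_spool [([0.387, 0.007, 0.044], 0.49), ([0.514, -0.386, 0.009], 0.28)]
scene rivet_tin [([0.402, -0.065, 0.035], 0.62), ([0.726, -0.166, 0.052], 0.39)]
scene hammer [([0.452, 0.482, 0.023], 0.87), ([0.514, -0.387, 0.009], 0.69)]
scene dye_tan [([0.688, -0.097, 0.055], 0.58)]
side charger [([0.512, 0.13, 0.057], 0.77), ([0.477, -0.215, 0.001], 0.55)]
side lamp_green []
side lamp_red1 []
side pack_flat [([0.61, -0.456, 0.058], 0.93), ([0.494, -0.416, 0.067], 0.89)]
side tray [([0.474, -0.217, 0.004], 0.61)]
side cork_pad [([0.499, -0.412, 0.004], 0.59), ([0.33, 0.482, 0.019], 0.56)]
side glue_jar [([0.677, -0.283, 0.052], 0.6)]
side thread_spool [([0.372, -0.009, 0.038], 0.82), ([0.564, 0.113, 0.108], 0.72)]
side rivet_tin [([0.392, -0.096, 0.023], 0.96)]
side hammer [([0.33, 0.481, 0.021], 0.76), ([0.563, 0.112, 0.111], 0.74)]
side dye_tan [([0.677, -0.123, 0.042], 0.57), ([0.495, -0.414, 0.065], 0.34)]
1.2
```

View pics/scene0.png

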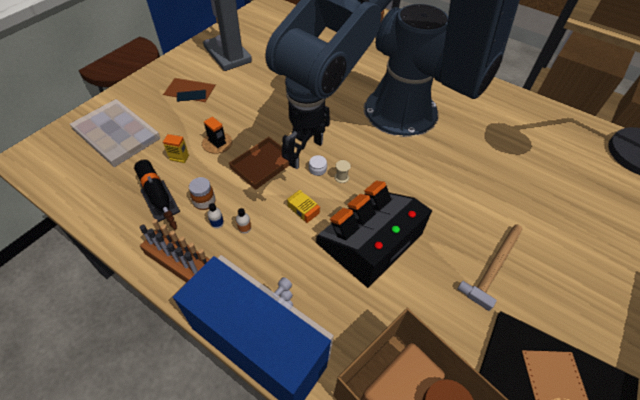

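View pics/side0.png

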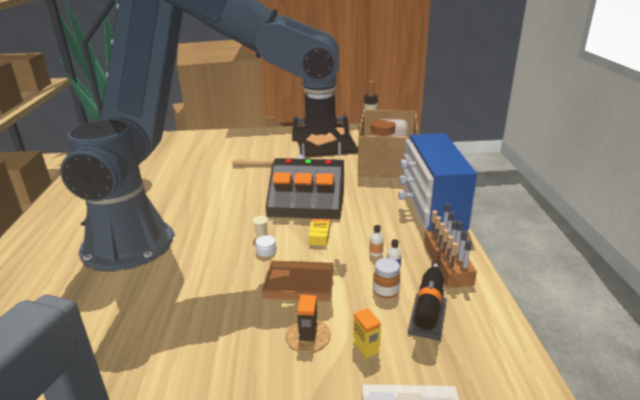

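```bash
cat > h.py <<'E'
import numpy as np,cv2
from bench import manip as m
def cloud(c,d,cal):
    K=cal["camera_matrix"];v,u=np.mgrid[:400,:640]
    P=np.stack([(u-K[0,2])/K[0,0]*d,(v-K[1,2])/K[1,1]*d,d],-1)
    return (P-cal["t"])@np.asarray(cal["R"])   # R^T(P-t)
def mask(p,kind):
    h=cv2.cvtColor(p,cv2.COLOR_RGB2HSV).astype(int);H,S,V=h[...,0],h[...,1],h[...,2]
    if kind=="orange": return (H>=4)&(H<=14)&(S>170)&(V>110)
    if kind=="green": return (H>45)&(H<85)&(S>150)&(V>90)
    if kind=="red": return ((H<=3)|(H>174))&(S>180)&(V>100)
    if kind=="yellow": return (H>20)&(H<32)&(S>170)&(V>110)
def blobs(M,n=8):
    k,l,s,c=cv2.connectedComponentsWithStats(M.astype(np.uint8),connectivity=8)
    return [(l==i,s[i,4],c[i]) for i in range(1,k) if s[i,4]>=n]
E
python3 - <<'E'
from h import *
for c in ["scene","side"]:
    p,d=np.load(f"pics/{c}0p.npy"),np.load(f"pics/{c}0d.npy");cal=m.get_calibration(c)
    print(c,"cam at",np.round(-np.asarray(cal["R"]).T@cal["t"],3))
    W=cloud(c,d,cal)
    for k in ["orange","green","red","yellow"]:
        for b,a,cc in blobs(mask(p,k)&(d>0)):
            q=W[b]; 
            if q[:,2].max()<.3: print(k,a,np.round(cc),np.round(np.median(q,0),3),np.round(np.ptp(q,0),3))
E
```

```text
scene cam at [1.081 0.391 0.944]
orange 324 [189.  87.] [ 0.347 -0.676  0.003] [0.127 0.154 0.013]
orange 147 [213. 123.] [ 0.496 -0.386  0.09 ] [0.097 0.083 0.096]
orange 175 [173. 140.] [ 0.614 -0.437  0.084] [0.047 0.055 0.015]
orange 16 [256. 152.] [ 0.458 -0.264  0.008] [0.025 0.008 0.008]
orange 53 [281. 161.] [ 0.439 -0.18   0.007] [0.03  0.04  0.024]
orange 87 [148. 177.] [ 0.754 -0.379  0.09 ] [0.044 0.031 0.022]
orange 170 [376. 187.] [0.44  0.144 0.123] [0.149 0.038 0.13 ]
orange 189 [359. 200.] [0.504 0.133 0.123] [0.063 0.039 0.027]
orange 136 [312. 213.] [0.546 0.02  0.028] [0.058 0.016 0.04 ]
orange 203 [342. 215.] [0.568 0.123 0.123] [0.065 0.038 0.029]
orange 9 [246. 228.] [ 0.693 -0.092  0.026] [0.006 0.003 0.018]
orange 10 [166. 240.] [ 0.849 -0.218  0.046] [0.006 0.012 0.004]
orange 416 [167. 260.] [ 0.886 -0.173  0.046] [0.026 0.165 0.01 ]
orange 54 [198. 263.] [ 0.848 -0.105  0.046] [0.017 0.035 0.006]
orange 267 [442. 390.] [0.792 0.489 0.136] [0.058 0.042 0.008]
orange 24 [465. 392.] [0.768 0.526 0.136] [0.009 0.02  0.005]
orange 8 [457. 393.] [0.78  0.515 0.1
[... 367 characters left out ...]
1]
orange 162 [282. 178.] [0.437 0.13  0.115] [0.045 0.038 0.027]
orange 161 [303. 179.] [0.501 0.122 0.115] [0.048 0.039 0.027]
orange 171 [324. 179.] [0.563 0.111 0.116] [0.049 0.042 0.025]
orange 146 [430. 292.] [ 0.754 -0.38   0.088] [0.047 0.033 0.022]
orange 344 [307. 304.] [ 0.495 -0.399  0.087] [0.041 0.144 0.083]
orange 324 [367. 319.] [ 0.611 -0.446  0.083] [0.046 0.055 0.011]
green 17 [308. 161.] [0.52  0.241 0.118] [0.016 0.038 0.012]
red 13 [288. 161.] [0.457 0.249 0.118] [0.013 0.016 0.006]
red 15 [328. 161.] [0.583 0.23  0.12 ] [0.013 0.017 0.007]
yellow 371 [319. 233.] [ 0.537 -0.044  0.031] [0.054 0.08  0.034]
yellow 425 [366. 342.] [ 0.607 -0.462  0.032] [0.046 0.045 0.069]
```

```bash
python3 - <<'E'
from h import *
# feasibility of tilted poses above charger
t=np.radians(32)
print(np.round(m.current_tcp_rot(),2).tolist())
cal=m.get_calibration("wrist");R=m.current_tcp_rot()
print("cam in tool",np.round(R.T@(-np.asarray(cal["R"]).T@cal["t"]-m.current_ee_pos()),3),np.round(np.asarray(cal["R"])@R,2).tolist(),np.round(cal["camera_matrix"],0).tolist())
for s in (1,-1):
  for yaw in (-.3,0,.3):
    X=np.array([-np.sin(yaw),np.cos(yaw),0]);Z=np.array([0,0,1.])
    bz=np.cos(t)*Z-np.sin(t)*X; bx=np.cos(t)*X+np.sin(t)*Z
    x=-bz;y=s*bx;R=np.c_[x,y,np.cross(x,y)]
    for h in (0,.12):
        print(s,yaw,h,m.inverse_kinematics(np.array([.55,.17,.12])+h*bz,R))
E
```

```text
[[-0.0, 1.0, 0.0], [0.0, 0.0, -1.0], [-1.0, -0.0, -0.0]]
cam in tool [-0.165  0.    -0.074] [[-0.0, 1.0, -0.0], [-0.29, 0.0, 0.96], [0.96, 0.0, 0.29]] [[291.0, 0.0, 318.0], [0.0, 291.0, 199.0], [0.0, 0.0, 1.0]]
1 -0.3 0 [-0.04300744  0.45867282  1.87663678  0.77928449  0.81726809 -1.8646568 ]
1 -0.3 0.12 [-0.16928395  0.27587155  1.84225133  0.65203327  1.04683812 -1.7818458 ]
1 0 0 [-0.05185062  0.52433988  1.7599824   0.67648436  1.00713355 -2.03713485]
1 0 0.12 [-0.16702456  0.38854896  1.6797281   0.58596048  1.23737296 -1.98094095]
1 0.3 0 [-0.03649975  0.5921661   1.6362451   0.57130841  1.18113885 -2.20151613]
1 0.3 0.12 [-0.13421225  0.49906122  1.50719865  0.50827555  1.41455809 -2.15766433]
-1 -0.3 0 [-0.04300744  0.45867282  1.87663678  0.77928449  0.81726809  1.27693585]
-1 -0.3 0.12 [-0.16928395  0.27587155  1.84225133  0.65203327  1.04683812  1.35974685]
-1 0 0 [-0.05185062  0.52433988  1.7599824   0.67648436  1.00713355  1.1044578 ]
-1 0 0.12 [-0.16702456  0.38854896  1.6797281   0.58596048  1.23737296  1.1606517 ]
-1 0.3 0 [-0.03649975  0.5921661   1.6362451   0.57130841  1.18113885  0.94007652]
-1 0.3 0.12 [-0.13421225  0.49906122  1.50719865  0.50827555  1.41455809  0.98392832]
```

```bash
cat >> h.py <<'E'
t32=np.radians(32)
def bayframe(yaw):
    X=np.array([-np.sin(yaw),np.cos(yaw),0]);Z=np.array([0,0,1.])
    bz=np.cos(t32)*Z-np.sin(t32)*X; bx=np.cos(t32)*X+np.sin(t32)*Z
    return np.c_[bx,np.cross(bz,bx),bz]
def toolR(B,s=-1):
    x=-B[:,2];y=s*B[:,0];return np.c_[x,y,np.cross(x,y)]
def shot(name):
    cal=m.get_calibration("wrist");p,d=m.grab_frame("wrist")
    cv2.imwrite(f"pics/{name}.png",p[:,:,::-1]);np.savez(f"pics/{name}.npz",p=p,d=d,R=cal["R"],t=cal["t"],K=cal["camera_matrix"])
    return p,d,cloud("wrist",d,cal)
E
python3 - <<'E'
from h import *
B=bayframe(-.157)
t0=m.current_time()
m.move_ptp(np.array([.502,.128,.125])+.09*B[:,2],toolR(B))
print(m.current_time()-t0,np.round(m.current_ee_pos(),4))
p,d,W=shot("w1")
for k in ["orange","green","red"]:
    for b,a,cc in blobs(mask(p,k)&(d>0),40):
        q=(W[b]-np.array([.502,.128,.125]))@B
        print(k,a,np.round(cc),"bay-frame rel cap: med",np.round(np.median(q,0),4),"min",np.round(np.percentile(q,2,0),4),"max",np.round(np.percentile(q,98,0),4))
E
```

```text
1.1333 [0.4947 0.0808 0.2014]
orange 383 [57.  9.] bay-frame rel cap: med [ 0.3709 -0.212  -0.2197] min [ 0.3415 -0.2256 -0.238 ] max [ 0.3999 -0.1982 -0.2013]
orange 40 [326.  94.] bay-frame rel cap: med [-0.0074 -0.0881 -0.0032] min [-0.0213 -0.0882 -0.0047] max [ 0.0074 -0.0873 -0.0019]
orange 102 [322. 233.] bay-frame rel cap: med [-0.0051  0.0392 -0.0057] min [-0.0203  0.0386 -0.0089] max [ 0.0108  0.0403 -0.0029]
green 171 [233. 179.] bay-frame rel cap: med [ 0.0952 -0.0012 -0.065 ] min [ 0.0887 -0.009  -0.0764] max [ 0.1035  0.0091 -0.062 ]
red 199 [228. 120.] bay-frame rel cap: med [ 0.095  -0.0648 -0.0645] min [ 0.0886 -0.0729 -0.0739] max [ 0.1029 -0.0558 -0.062 ]
red 143 [237. 231.] bay-frame rel cap: med [ 0.0958  0.062  -0.0653] min [ 0.089   0.0551 -0.0761] max [ 0.1037  0.0754 -0.0625]
```

View pics/w1.png

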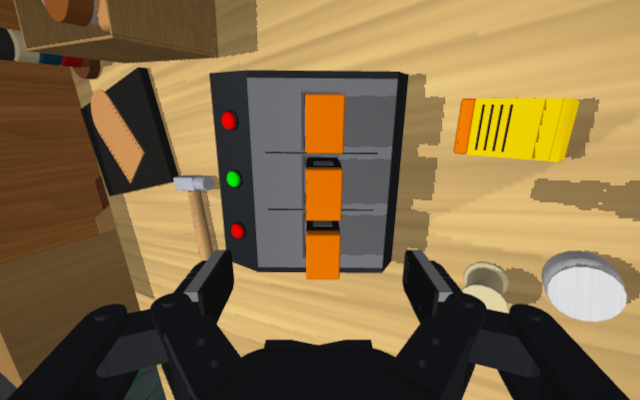

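```bash
sed -i 's/(H>=4)&(H<=14)/(H>=4)\&(H<=17)/' h.py; python3 - <<'E'
from h import *
z=np.load("pics/w1.npz");p,d=z["p"],z["d"];W=cloud("",d,dict(camera_matrix=z["K"],R=z["R"],t=z["t"]))
B=bayframe(-.157);C=np.array([.502,.128,.125])
M=mask(p,"orange")&(d>0);M[:, :260]=0;M[:,400:]=0
for b,a,cc in blobs(M,100):
    q=(W[b]-C)@B
    k=np.abs(q[:,2]-np.percentile(q[:,2],80))<.004; q=q[k]
    r=cv2.minAreaRect((q[:,:2]*1000).astype(np.float32))
    n=np.linalg.svd(q-q.mean(0),full_matrices=False)[2][2]
    print(a,np.round(cc),"ctr",np.round(q.mean(0),4),"z",np.round(np.percentile(q[:,2],[2,50,98]),4),np.round(r[0],1),np.round(r[1],1),round(r[2],1),np.round(n,3))
r=[];
for k in ["red","green"]:
    for b,a,cc in blobs(mask(p,k)&(d>0),60):
        if 200<cc[0]<260: w=W[b]; r.append(w[w[:,2]>np.percentile(w[:,2],60)-.001].mean(0))
print(np.round(r,4))
E
```

```text
2327 [324. 123.] ctr [-0.0056 -0.0646 -0.003 ] z [-0.0045 -0.003  -0.0015] [ -5.8 -63.9] [48.7 33.5] 89.7 [-0.013  0.005  1.   ]
1904 [323. 194.] ctr [-0.0055 -0.0016 -0.0033] z [-0.005  -0.0032 -0.0019] [-5.4 -0.5] [49.2 33.8] 89.4 [-0.013 -0.003  1.   ]
1614 [322. 255.] ctr [-0.0051  0.0621 -0.0035] z [-0.0056 -0.0035 -0.0022] [-5.5 63.3] [49.6 33.1] 89.5 [-0.017 -0.004  1.   ]
[[0.5843 0.2328 0.1219]
 [0.4588 0.2535 0.1217]
 [0.5218 0.2432 0.1217]]
```

```bash
python3 - <<'E'
from h import *
# tray from saved scene/side pictures
for c in ["scene","side"]:
    p,d=np.load(f"pics/{c}0p.npy"),np.load(f"pics/{c}0d.npy");W=cloud(c,d,m.get_calibration(c))
    V=cv2.cvtColor(p,cv2.COLOR_RGB2HSV)[...,2]
    M=(W[...,2]>.017)&(W[...,2]<.028)&(np.abs(W[...,0]-.478)<.12)&(np.abs(W[...,1]+.22)<.1)&(d>0)
    for b,a,cc in blobs(M,30):
        q=W[b]; r=cv2.minAreaRect((q[:,:2]*1000).astype(np.float32)); print(c,a,cc,np.round(r[0],1),np.round(r[1],1),round(r[2],1))
B=bayframe(-.160);np.save("B.npy",B)
top=np.array([.502,.128,.125])+bayframe(-.157)@[-.0055,-.0010,-.0033]; print("top",top)
g=top-.041*B[:,2]
m.set_gripper(1.0)
m.move_l(g,toolR(B),max_speed=.12)
f0=m.current_force()
m.set_gripper(0.2,effort=90)
print("t",m.current_time(),"w",m.current_grip_width(),"F bay",np.round(B.T@m.current_force(),1),np.round(B.T@f0,1),"err",np.round(B.T@(m.current_ee_pos()-g),4))
np.save("g.npy",g)
E
```

```text
scene 342 [256.6871345  161.25730994] [ 478.9 -219.9] [123.2 163.9] 82.0
side 498 [296.80722892 278.53815261] [ 476.5 -221. ] [126.8 160.8] 81.2
top [0.50253184 0.12496397 0.11928689]
t 4.4 w 0.37770735363011504 F bay [1.3 1.2 8.6] [ 0.7 -0.4 -0.1] err [ 0.0003 -0.0003  0.0006]
```

```bash
python3 - <<'E'
from h import *
B=np.load("B.npy");g=np.load("g.npy")
for s in (.006,.012,.018,.024,.032,.06):
    m.move_l(g+s*B[:,2],max_speed=.06)
    print(s,"F",np.round(B.T@m.current_force(),1),round(m.current_grip_width(),3))
m.move_l(g+.1*B[:,2],max_speed=.15)
p,d,W=shot("w2");q=(W-m.current_ee_pos())@B
M=mask(p,"orange")&(d>0)
for b,a,cc in blobs(M,100):
    k=np.median(q[b],0); 
    if np.linalg.norm(k)<.15: print(a,np.round(cc),"rel tcp",np.round(k,4))
print(m.current_time())
E
```

```text
0.006 F [1.8 4.2 4.4] 0.373
0.012 F [-0.4  4.3  4. ] 0.375
0.018 F [-0.1  0.1 -0.3] 0.375
0.024 F [-0.4 -1.1 -3.1] 0.373
0.032 F [-0.8  0.1 -2.6] 0.375
0.06 F [-2.2 -0.5 -3.1] 0.375
3055 [317. 126.] rel tcp [ 0.0004 -0.0641 -0.058 ]
6467 [318. 268.] rel tcp [-0.0003 -0.0031  0.0409]
6.7667
```

View pics/w2.png

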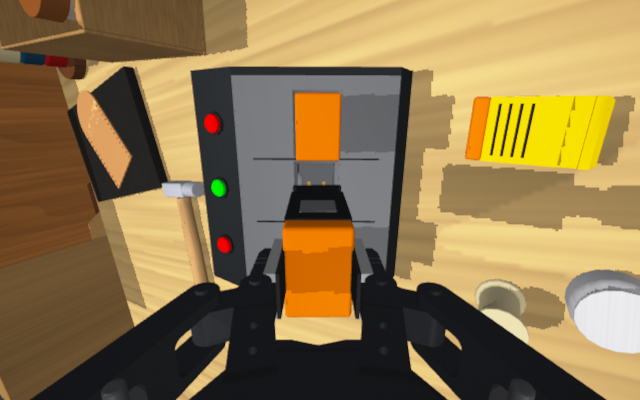

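```bash
python3 - <<'E'
from h import *
B=np.load("B.npy")
y=-np.array([np.sin(.16),np.cos(.16),0]);x=np.array([0,0,-1.]);R=np.c_[x,y,np.cross(x,y)]
m.move_l(m.current_ee_pos()+[0,-.08,.04],max_speed=.25)
T=np.array([.4775,-.2205,0])
m.move_ptp(T+[0,0,.12],R)
m.move_l(T+[0,0,.055],max_speed=.1)
f0=m.current_force()
z=.050
while z>.0445:
    m.move_l(T+[0,0,z],max_speed=.03); f=m.current_force()-f0
    print(z,np.round(f,1),np.round(m.current_ee_pos()-T,4))
    if f[2]>4: break
    z-=.001
m.set_gripper(.6); print(m.current_time(),m.current_grip_width())
m.move_l(T+[0,0,.15],max_speed=.2)
p,d,W=shot("w3")
for b,a,cc in blobs(mask(p,"orange")&(d>0),100):
    print(a,np.round(cc),np.round(np.median(W[b],0),4),np.round(np.ptp(W[b],0),4))
print(m.current_time())
E
```

```text
0.05 [-0.7 -0.3  0. ] [-0.    0.    0.05]
0.049 [-1.  -0.4 -1.1] [ 0.    -0.     0.049]
0.048 [-0.8  0.  -0.4] [-0.      0.      0.0479]
0.047 [-3.4  2.6 10.3] [ 0.0003 -0.0001  0.0477]
10.3833 0.5977624209738686
125 [589.   3.] [ 0.5913 -0.4265  0.0836] [0.0182 0.0873 0.0863]
11896 [316. 170.] [ 0.5012 -0.2211  0.0059] [0.1688 0.1373 0.0885]
2759 [536. 150.] [ 0.4959 -0.3931  0.089 ] [0.0692 0.1262 0.0927]
561 [ 63. 157.] [0.5478 0.0168 0.0339] [0.049  0.0475 0.0362]
155 [371. 218.] [ 0.4339 -0.2711  0.0239] [0.051  0.0099 0.0037]
121 [637. 227.] [ 0.3671 -0.576   0.0014] [0.0349 0.0136 0.0034]
246 [321. 253.] [ 0.4012 -0.2133  0.0238] [0.017  0.1039 0.0039]
11.1
```

View pics/w3.png

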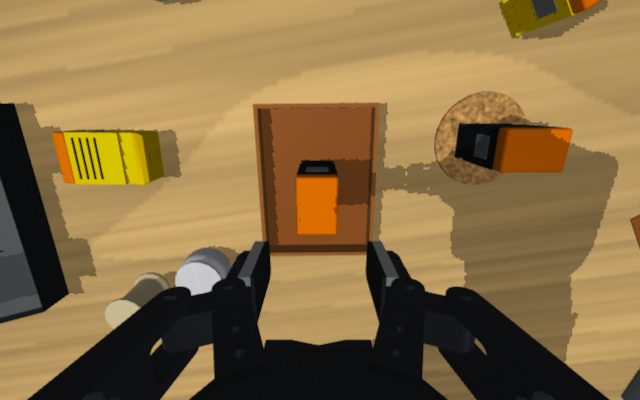

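```bash
cat >> h.py <<'E'
def captop(p,d,W,near,rad=.06,zr=(.08,.098)):
    M=mask(p,"orange")&(d>0)&(W[...,2]>zr[0])&(W[...,2]<zr[1])&(np.linalg.norm(W[...,:2]-near,axis=2)<rad)
    b=max(blobs(M,50),key=lambda r:r[1])[0]; q=W[b]; z=np.median(q[:,2]); q=q[np.abs(q[:,2]-z)<.003]
    r=cv2.minAreaRect((q[:,:2]*1000).astype(np.float32)); c=cv2.boxPoints(r)
    e=[c[1]-c[0],c[2]-c[1]]; e=min(e,key=np.linalg.norm); th=np.arctan2(e[1],e[0])
    th=(th+np.pi/2)%np.pi-np.pi/2
    return np.array(r[0])/1000,z,th,sorted(r[1])   # centre, height, direction of the thickness
def downR(th):
    y=np.array([np.cos(th),np.sin(th),0]);x=np.array([0,0,-1.]);return np.c_[x,y,np.cross(x,y)]
E
python3 - <<'E'
from h import *
z=np.load("pics/w3.npz");p,d=z["p"],z["d"];W=cloud("",d,dict(camera_matrix=z["K"],R=z["R"],t=z["t"]))
c,h,th,s=captop(p,d,W,np.array([.496,-.393]));print(c,h,th,s)
print("tray pack",captop(p,d,W,np.array([.4775,-.2205])))
q0=m.current_qpos();print(np.round(q0,2))
best=None
for k in (0,np.pi):
    q=m.inverse_kinematics(np.array([*c,.17]),downR(th+k));print(k,np.round(q,2))
    if q is not None and (best is None or abs(q[5])<abs(best[0][5])): best=(q,k)
R=downR(th+best[1])
m.move_ptp(np.array([*c,.17]),R)
p,d,W=shot("w4");print(captop(p,d,W,c),best[1],m.current_time())
E
```

```text
[ 0.49551895 -0.393177  ] 0.08899437860432183 -0.15923107 [33.23154067993164, 50.696048736572266]
tray pack (array([ 0.47714838, -0.21941115]), np.float64(0.08786372697625525), np.float32(1.4020225), [33.82603073120117, 49.247039794921875])
[-0.52  0.38  1.77 -0.    0.99  1.21]
0 [-0.74  0.54  1.46 -0.    1.14 -0.59]
3.141592653589793 [-0.74  0.54  1.46 -0.    1.14  2.56]
(array([ 0.49475836, -0.39216205]), np.float64(0.08896056595029485), np.float32(-0.14237964), [33.48051834106445, 49.30670166015625]) 0 12.725
```

View pics/w4.png

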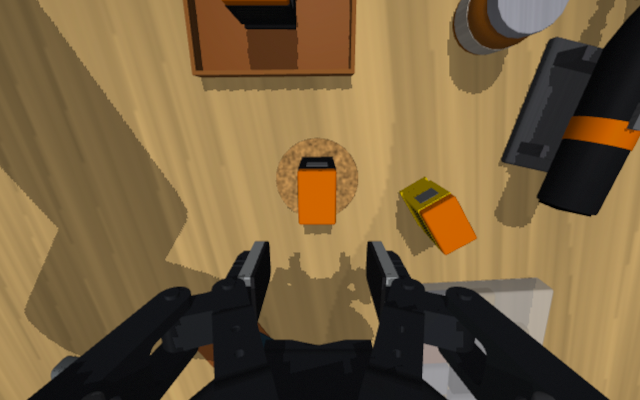

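```bash
python3 - <<'E'
from h import *
B=np.load("B.npy");g=np.load("g.npy")
c=np.array([.4949,-.3923]);R=downR(-.148)
m.set_gripper(.7)
m.move_l([*c,.048],R,max_speed=.15)
m.set_gripper(.2,effort=90);print("w",m.current_grip_width(),np.round(m.current_force(),1),m.current_ee_pos())
m.move_l([*c,.2],max_speed=.2)
pre=g+.1*B[:,2]
m.move_ptp(pre+[0,-.08,.04],toolR(B))
m.move_l(pre,max_speed=.15)
m.dwell(.2)
p,d,W=shot("w5");q=(W-m.current_ee_pos())@B
for b,a,cc in blobs(mask(p,"orange")&(d>0),100):
    k=np.median(q[b],0)
    if np.linalg.norm(k)<.15: print(a,np.round(cc),"rel tcp",np.round(k,4))
# like-for-like comparison: cap top rectangles in hand in w2 and w5
for n in ("w2","w5"):
    z=np.load(f"pics/{n}.npz");p,d=z["p"],z["d"];q=(cloud("",d,dict(camera_matrix=z["K"],R=z["R"],t=z["t"]))-pre)@B
    M=mask(p,"orange")&(np.abs(q[...,2]-.041)<.006)&(np.abs(q[...,:2]).max(2)<.05)
    r=cv2.minAreaRect((q[M][:,:2]*1000).astype(np.float32));print(n,np.round(r[0],2),np.round(r[1],1),round(r[2],1),np.round(np.percentile(q[M],[2,50,98],axis=0)*1000,1).tolist())
print(m.current_time(),m.current_grip_width(),np.round(B.T@m.current_force(),1),np.round(B.T@(m.current_ee_pos()-pre),4))
E
```

```text
w 0.37537977595560185 [-1.7  1.8  7.1] [ 0.49533304 -0.39276348  0.04930403]
2999 [317. 127.] rel tcp [ 0.0002 -0.0631 -0.0593]
6475 [318. 264.] rel tcp [-0.0005 -0.0048  0.04  ]
w2 [-0.32  1.31] [34.1 51.2] 0.0 [[-16.1, -23.6, 37.4], [-0.5, -2.1, 40.2], [15.2, 24.2, 41.4]]
w5 [-0.73 -1.32] [50.4 33.6] 89.6 [[-16.4, -25.9, 37.5], [-0.7, -4.6, 40.5], [15.0, 21.9, 41.7]]
17.6917 0.37373756966205235 [-2.4  0.2 -3. ] [-0.0003 -0.0004  0.0005]
```

View pics/w5.png

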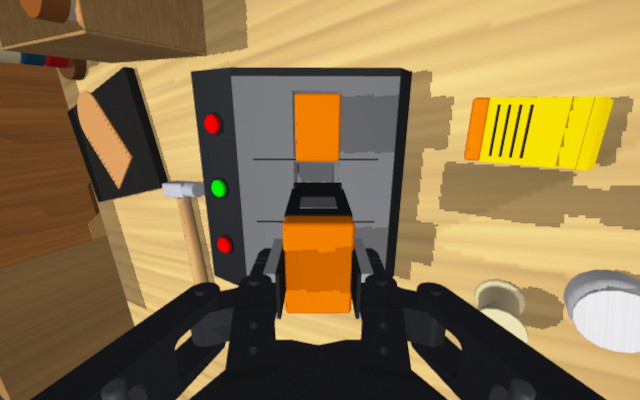

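```bash
python3 - <<'E'
from h import *
B=np.load("B.npy");g=np.load("g.npy")+.0023*B[:,1]
m.move_l(g+.036*B[:,2],max_speed=.12)
f0=B.T@m.current_force();print("f0",np.round(f0,1))
s=.036
while s>-.003:
    s-=.003
    m.move_l(g+s*B[:,2],max_speed=.05)
    f=B.T@m.current_force()-f0; e=B.T@(m.current_ee_pos()-g)
    print(round(s,3),np.round(f,1),np.round(e*1000,1),round(m.current_grip_width(),3))
    if f[2]>50 or np.hypot(f[0],f[1])>30 or (s>.024 and f[2]>15): print("STOP");break
print(m.current_time())
E
```

```text
f0 [-1.6 -0.5 -1.5]
0.033 [-0.1  0.4 -0.6] [ 0.  -0.2 33.3] 0.376
0.03 [-1.1  0.1 -1.4] [-0.   0.1 29.9] 0.374
0.027 [ 1.2  0.1 -1.1] [ 0.2  0.  26.9] 0.381
0.024 [ 2.  -1.  -1.7] [ 0.2  0.  23.8] 0.372
0.021 [ 3.2  0.5 -3. ] [ 0.2  0.  20.8] 0.373
0.018 [ 4.7 -1.1 -1.8] [ 0.1 -0.2 18. ] 0.376
0.015 [ 4.4 -1.9  1.3] [ 0.1 -0.4 15.2] 0.37
0.012 [ 4.8 -3.1  2.7] [ 0.1 -0.5 12.2] 0.375
0.009 [ 5.3 -2.7  1.8] [ 0.1 -0.4  9.1] 0.375
0.006 [ 7.4 -2.1  0.4] [ 0.3 -0.3  6.1] 0.372
0.003 [ 7.6 -4.  -3.7] [ 0.4 -0.2  2.8] 0.376
0.0 [ 6.5  2.5 22.9] [ 0.4 -0.5  1.1] 0.374
-0.003 [ 4.1  9.8 59. ] [ 0.5 -1.9  0.2] 0.375
STOP
21.625
```

```bash
python3 - <<'E'
from h import *
B=np.load("B.npy");g=np.load("g.npy")
m.move_l(g+.0023*B[:,1],max_speed=.03)
m.set_gripper(.8); m.move_l(g+.131*B[:,2],max_speed=.2); m.dwell(.2)
p,d,W=shot("w6");C=g+.041*B[:,2]
M=mask(p,"orange")&(d>0);M[:, :260]=0;M[:,400:]=0
for b,a,cc in blobs(M,300):
    q=(W[b]-C)@B
    k=np.abs(q[:,2]-np.percentile(q[:,2],80))<.004; q=q[k]
    r=cv2.minAreaRect((q[:,:2]*1000).astype(np.float32))
    print(a,np.round(cc),"ctr",np.round(q.mean(0)*1000,1),"z",np.round(np.percentile(q[:,2],[2,50,98])*1000,1),np.round(r[0],1),np.round(r[1],1),round(r[2],1))
print(m.current_time())
E
```

```text
2378 [317. 123.] ctr [  0.  -63.5   0.2] z [-1.4  0.2  1.7] [  0.  -62.7] [33.8 48.6] 0.1
1986 [317. 196.] ctr [0.2 0.5 0. ] z [-1.7  0.1  1.4] [0.1 1.5] [49.6 33.7] 89.6
1650 [317. 257.] ctr [ 0.1 63.2 -0.1] z [-2.  -0.1  1.2] [ 0.3 64.8] [33.5 50.7] 0.7
23.375
```

View pics/w6.png

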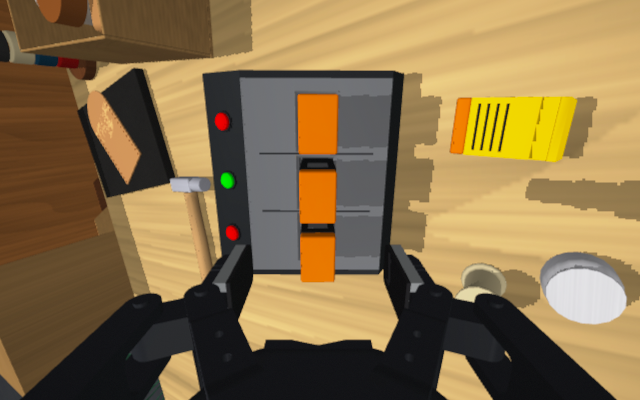

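```bash
python3 - <<'E'
from h import *
p,d=m.grab_frame("scene");W=cloud("scene",d,m.get_calibration("scene"))
print(captop(p,d,W,np.array([.4775,-.2205])))
for n in ("glue_jar","rivet_tin","thread_spool","dye_tan"): print(n,[np.round(r["at"],3).tolist() for r in m.look_for("scene",n)][:2])
print(m.current_time()); m.sign_off()
E
```

```text
(array([ 0.47732205, -0.21916208]), np.float64(0.08897123335108631), np.float32(1.4469434), [34.35682678222656, 47.0567741394043])
glue_jar [[0.69, -0.246, 0.064]]
rivet_tin [[0.402, -0.064, 0.034], [0.691, -0.1, 0.056]]
thread_spool [[0.387, 0.009, 0.044]]
dye_tan [[0.686, -0.1, 0.056]]
23.625
the job is handed in; nothing more can be done
```

I handed the job in at 23.6 s of the 61 s allowed. The green-lamp pack is in the tray and the flat pack is home in its well.

**What I did:** The green lamp was behind the middle well, so I pulled that pack out along the well's axis and stood it upright near the centre of the tray. I then gripped the flat pack from the cork pad and compared it with the first pack in the gripper. It sat 2.3 mm off to one side, so I corrected for that and pushed it into the middle well. The push peaked at about 59 N against the floor of the well, below the 120 N limit.

**Last checks:**
- **Flat pack:** the caps of all three packs in the charger are level within 0.3 mm, and the flat pack sits within about 1 mm of centre.
- **Red-lamp packs:** both are where they started, to within measuring error.
- **Tray pack:** it stands upright near the tray centre, with its cap top measured at 88–89 mm against the expected 88 mm.
- **Other things on the bench:** the glue jar, rivet tin, thread spool and tan-label dye bottle were re-detected within 3 mm of where they started. I didn't re-measure the hammer or the blue dye bottle, but the arm never went near either.

No check failed or disagreed.

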